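# Sweep the ring bands off the sorting board into the catch tray

### The job

Sweep the three ring bands along the board and over its edge into the dark steel catch tray, pushing them gently along the wood with the closed fingers; do not squeeze them between the fingers or pick them up. Leave the square slug, the file, the burnisher and everything else on the bench where they are.

Things in the scene. Friction and masses are not known exactly. Their poses are not given: they have to be found in the camera images.
- band_a_mid (a point): A plain silver-grey ring band lying flat on the board, 30 mm outside and 24 mm inside diameter, 10 mm high, 18 to 38 g. This point is its centre, half-way up (45 mm above the bench while it lies on the board).
- band_b_mid (a point): A plain silver-grey ring band lying flat on the board, 30 mm outside and 24 mm inside diameter, 10 mm high, 18 to 38 g. This point is its centre, half-way up (45 mm above the bench while it lies on the board).
- band_c_mid (a point): A plain silver-grey ring band lying flat on the board, 30 mm outside and 24 mm inside diameter, 10 mm high, 18 to 38 g. This point is its centre, half-way up (45 mm above the bench while it lies on the board).
- board: Fixed dark wooden sorting board, 280 mm along its x axis (away from the robot), 260 mm along its y axis, 40 mm thick: its flat top is 40 mm above the bench. Origin at the centre of its underside, at bench height; it stands turned up to 0.2 rad. On it the bands and the square slug lie in four rows 55 mm apart, each row running along the board's y axis and holding one piece anywhere in its middle 140 mm; a row has nothing else in it.
- tray: Fixed dark steel catch tray, open on top, 250 mm along its x axis, 100 mm along its y axis, 30 mm high, walls and floor 4 mm. It stands against one of the board's two y ends (either the +y or the -y end, 1 mm gap), parallel to it, its rim 10 mm below the board's top, so that what is pushed over that edge of the board drops in. Origin at the centre of its underside, at bench height, 181 mm from the board's origin along the board's y axis.
- bur_block: Fixed dark wooden block with upright burs, 220 mm by 70 mm, 70 mm high with the burs, at the board's other y end. Origin at the centre of its underside. Not part of the job.
- slug: Square silver-grey slug, 26 by 26 by 12 mm, lying among the bands in one of the rows; origin at the centre of its underside. It stays.
- file: File with a wooden handle, 195 mm long and 15 mm wide, 16 mm high, lying along the board's far (+x) edge; its own x axis runs along its length, roughly along the board's y axis. Origin at mid-length, underside. It stays.
- burnisher: Burnisher with a dark wooden handle, 173 mm long and 15 mm wide, 16 mm high, lying along the board's near (-x) edge; its own x axis runs along its length. Origin 97 mm from the handle's end, underside. It stays.
- jar: Amber glass jar, 60 mm wide, 65 mm high, on the bench to the left. Origin at the centre of its underside. It stays.
- mug: White mug, 76 mm wide, 85 mm high, on the bench to the right. Origin at the centre of its underside. It stays.
- hammer: Small hammer, 220 mm long, lying on the bench to the right. Origin on its underside. It stays.

How it is judged (in metres and radians):
At the end, for the whole second after the job is handed in: All three bands lie at rest (slower than 20 mm/s) in the tray: within its outline, each centre lower than the rim (30 mm above the bench). The slug, file, burnisher, jar, mug and hammer are within 20 mm of where they started (x of band_a_mid in the frame of tray between -0.125 and 0.125 m and y of band_a_mid in the frame of tray between -0.05 and 0.05 m and height (world z) of each of band_a_mid, band_b_mid, band_c_mid below 0.03 m and linear speed of each of band_a, band_b, band_c below 0.02 m/s and x of band_b_mid in the frame of tray between -0.125 and 0.125 m and y of band_b_mid in the frame of tray between -0.05 and 0.05 m and x of band_c_mid in the frame of tray between -0.125 and 0.125 m and y of band_c_mid in the frame of tray between -0.05 and 0.05 m and distance of each of slug, file, burnisher, jar, mug, hammer from where it was at the start of the episode below 0.02 m); the robot touches nothing.
It fails at once if a band is lifted (its centre more than 65 mm above the bench, 20 mm above where it lay) (height (world z) of any of band_a_mid, band_b_mid, band_c_mid above 0.065 m).
It fails at once if a band is squeezed or pressed hard by the fingers (over 10 N) (contact force between the fingers and band_a above 10 N or contact force between the fingers and band_b above 10 N or contact force between the fingers and band_c above 10 N).
It fails at once if something that should stay is moved more than 20 mm (distance of any of slug, file, burnisher, jar, mug, hammer from where it was at the start of the episode above 0.02 m).
It also fails if it takes over 58 s, if anything falls off the work surface, if the arm or the gripper's body presses on something with over 40 N, if the wrist force passes 120 N, or if a joint passes its speed limit or range.

### The arm

A 7-joint arm with a two-finger parallel gripper is mounted at the origin on the work surface. World frame = base frame: x ahead of the robot, y to its left, z up, the work surface at z = 0. Lengths are in m, angles in degrees, forces in N, time in s.
With the tool pointing down it reaches from about 0.425 to 0.875 m from the base axis. Payload 4.7 kg.
Tool frame: the origin (TCP) lies on the mounting face of the last link; the fingertips stand 182 mm ahead of it and the grasp point (between the pads) lies 164 mm ahead of it; z points along the fingers, y is the line along which they close (so a half turn about z gives the same grasp; the last joint's range is limited). The gripper opens to 87 mm and grips with 3 to 60 N. Pads are 19 mm wide; open, the fingers measure 117 mm over their backs; the gripper's body (75 mm by 190 mm) begins 51 mm behind the grasp point.
Start: joints at [-65.483, 18.392, -4.016, 83.108, 1.295, 78.541, -3.26], TCP at [0.261, 0.595, 0.405] pointing down, gripper open.
Joint ranges: [-163.93, 163.93], [-17.29, 119.83], [-79.2, 71.16], [3.27, 140.29], [-89.18, 269.18], [5.43, 117.66], [-154.24, 154.24]. Speed limits (degrees/s): [147.25, 147.25, 180, 180, 180, 180, 180].

### API

Orientations are given as [roll, pitch, yaw] about the fixed x, y, z axes, in that order (R = Rz(yaw) Ry(pitch) Rx(roll)).
In Python, from cell import env gives the robot as it stands.
- The arm moves only by the tool servo_tool, never from a script. Its argument "plan" is a list of rows, each an object with "xyz": the shift along the tool's x, y, z in cm, a list of three; "twist": the turn, a rotation vector about the tool's x, y, z in degrees, a list of three; "jaw": the closure, from 0 (fully open) to 1 (shut). In form: [{"xyz": [x, y, z], "twist": [wx, wy, wz], "jaw": jaw}, ...]. A call has 1 to 10 rows; each row is the pose to reach, as a shift and turn from the pose commanded when the call began, along the tool's axes at that moment; what a row does not reach only later rows make up. A row lasts 1/12 s, in which the tool goes at most 41.7 mm and 7.16 degrees, less where a joint would pass 70% of its speed; a pose out of reach is approached as far as the arm can. A call with a gripper value outside its range is refused whole. The fingers move at their own pace and stop on an object; "newtons" is the grip in N (left out, the last holds). Time passes only in rows, so rows that repeat a pose let the fingers close. It gives the time, the measured TCP pose, the force, the opening and the grip force at its end, in the units of the state.
- env.get_obs(): the state, without advancing time (a new reading comes with each control period).
- env.read_camera(name): name is "side" or "top" or "wrist"; returns a dict with "img" (480x640x3 uint8, red, green, blue), "camera_matrix" (3x3 intrinsics, pixels), "R" (3x3) and "t" (3): a world point X has camera coordinates R X + t. Camera axes: x right, y down, z forward; pixel columns grow to the right and rows downward; lengths in m; the calibration is good to about 2 mm. The wrist camera is an equidistant fisheye: a pixel r from the principal point sees the ray r / f radians off the axis. A picture is of the moment at which its call begins. There is no depth.
- env.sign_off(): hands the job in; it is judged then, once.
The state is a dict: "time_s": time; "qpos": joint angles; "joint_velocities": joint speeds; "effort": joint torques, N m; "tool_pos": TCP position; "tool_rot": TCP orientation; "force": force on the tool from outside, world axes, zero at the start; "wrist_torque": the same for the moment, N m; "grip_width": finger opening in m; "grasp_force": force on a finger pad.
Only numpy, scipy, OpenCV 4.12 (cv2) and the standard library are available. Lean on these libraries where they do the work, as an engineer would, in place of code of your own. Each camera call takes 0.05 s, during which the arm holds its last target. There are 200 camera calls.

## Working session

There is one attempt and no reset: what is moved stays moved. The work goes in short steps, Python scripts to look and compute and a tool call to move; the robot and the scene stay as the last step left them, time stands still between calls to the robot, and variables do not carry over. Pictures are saved under pics/ and viewed, at most 10 in all, crops included, and the job is handed in when it is done.

Besides the shell and the picture viewer there is one more tool, called after "Emit:" in YAML: its name, and indented under it one key for each argument. servo_tool: Moves the arm, as the interface text tells. Its arguments: {"type":"object","properties":{"plan":{"type":"array","items":{"type":"object","properties":{"xyz":{"type":"array","items":{"type":"number"}},"twist":{"type":"array","items":{"type":"number"}},"jaw":{"type":"number"}}}},"newtons":{"type":"number"}},"required":["plan"]}

```bash
mkdir -p pics; ls; python3 - <<'E'
from cell import env
import cv2, numpy as np
for n in("top","side"):
    c=env.read_camera(n); cv2.imwrite(f"pics/{n}0.png",c["img"][:,:,::-1]); print(n,c["camera_matrix"].tolist(),(-c["R"].T@c["t"]).round(3), c["R"].round(2).tolist())
print(env.get_obs())
E
```

```text
pics
top [[582.7088507064382, 0.0, 323.1259384194601], [0.0, 582.7088507064382, 245.3968523504341], [0.0, 0.0, 1.0]] [0.36  0.017 1.472] [[-0.02, -1.0, -0.01], [-0.99, 0.03, -0.11], [0.11, 0.01, -0.99]]
side [[446.60725016214474, 0.0, 322.17102116367533], [0.0, 446.60725016214474, 244.71819612191845], [0.0, 0.0, 1.0]] [0.372 0.956 0.727] [[-0.99, -0.16, 0.01], [-0.1, 0.56, -0.82], [0.13, -0.81, -0.57]]
{'time_s': 0.1, 'qpos': array([-65.48318273,  18.43493587,  -4.01604256,  83.16655861,
         1.29425622,  78.54030142,  -3.26138244]), 'joint_velocities': array([-0.00764571, -0.14850347, -0.06437526, -0.1420881 , -0.05461589,
        0.04736969, -0.05838214]), 'effort': array([ 1.87706896e-04, -4.92572808e+01, -4.05569477e-01, -3.13401675e+01,
       -6.42823800e-02,  3.94723972e-02,  5.46696845e-05]), 'tool_pos': array([0.2613115 , 0.59497068, 0.40378114]), 'tool_rot': array([-1.79903394e+02,  4.47053941e-03,  1.56291705e+02]), 'force': array([0.07388102, 0.43047106, 0.02047743]), 'wrist_torque': array([-0.05096359,  0.0052204 , -0.07332392]), 'grasp_force': 0.0, 'grip_width': 0.0871701827849085}
```

View pics/top0.png

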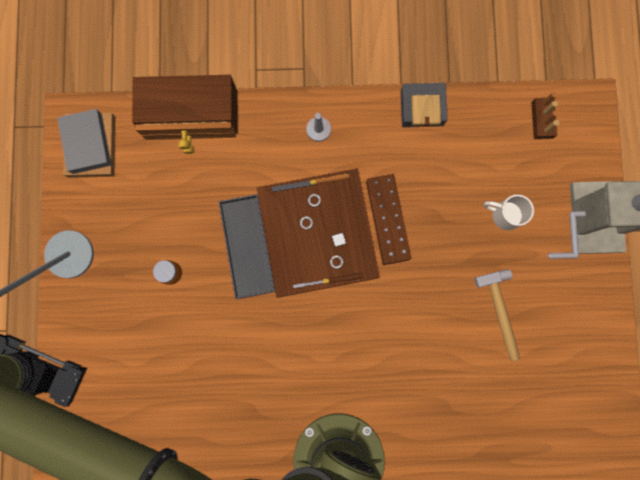

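The tray is at the left (+y) end. The bands are near (314,200), (306,223) and (336,262), and the slug is near (338,240). The board is turned by about 0.2 rad.

```bash
cat > h.py <<'E'
import numpy as np, cv2
from cell import env
def ray(c,px,z):
    K,R,t=(np.array(c[k],float) for k in("camera_matrix","R","t"))
    o=-R.T@t; d=R.T@np.linalg.solve(K,[px[0],px[1],1.]); return (o+d*(z-o[2])/d[2])
E
python3 - <<'E'
from h import *
c=env.read_camera("top"); im=c["img"]; hsv=cv2.cvtColor(im,cv2.COLOR_RGB2HSV)
roi=np.zeros((480,640),np.uint8); roi[160:310,210:385]=1
dark=((hsv[...,2]<125)&(hsv[...,1]>90)).astype(np.uint8)*roi
dark[:, :250]=0
dark=cv2.morphologyEx(dark,cv2.MORPH_CLOSE,np.ones((9,9))); dark=cv2.morphologyEx(dark,cv2.MORPH_OPEN,np.ones((15,15)))
cs,_=cv2.findContours(dark,cv2.RETR_EXTERNAL,cv2.CHAIN_APPROX_NONE)
k=max(cs,key=cv2.contourArea); box=cv2.boxPoints(cv2.minAreaRect(k)); print("board px",box.round(1).tolist())
W=np.array([ray(c,p,.04)for p in box]); print(W.round(4).tolist(),np.linalg.norm(W-np.roll(W,1,0),axis=1).round(3))
g=((hsv[...,1]<70)&(hsv[...,2]>120)).astype(np.uint8)*roi
cs,_=cv2.findContours(g,cv2.RETR_EXTERNAL,cv2.CHAIN_APPROX_NONE)
for k in cs:
    if cv2.contourArea(k)>8:
        (u,v),s,a=cv2.minAreaRect(k); m=cv2.moments(k); u,v=m['m10']/m['m00'],m['m01']/m['m00']
        print("blob",round(u,1),round(v,1),np.round(s,1),ray(c,(u,v),.048).round(4))
v=im.copy(); cv2.drawContours(v,[box.astype(int)],0,(0,255,0),1)
cv2.imwrite("pics/top1.png",cv2.resize(v[160:310,210:410],None,fx=4,fy=4)[:,:,::-1])
E
```

```text
board px [[255.5, 185.89999389648438], [381.6000061035156, 164.1999969482422], [400.79998779296875, 275.6000061035156], [274.70001220703125, 297.29998779296875]]
[[0.6757, 0.1902, 0.04], [0.723, -0.1271, 0.04], [0.4422, -0.1642, 0.04], [0.3966, 0.1463, 0.04]] [0.283 0.321 0.283 0.314]
blob 305.8 283.9 [ 3.6 29.6] [0.4273 0.0692 0.048 ]
blob 336.0 261.5 [12.  12.7] [ 0.4801 -0.006   0.048 ]
blob 338.5 239.3 [12. 12.] [ 0.5349 -0.0136  0.048 ]
blob 305.9 222.3 [12. 12.] [0.5792 0.0659 0.048 ]
blob 314.0 199.9 [12. 12.] [0.6349 0.0446 0.048 ]
```

View pics/top1.png

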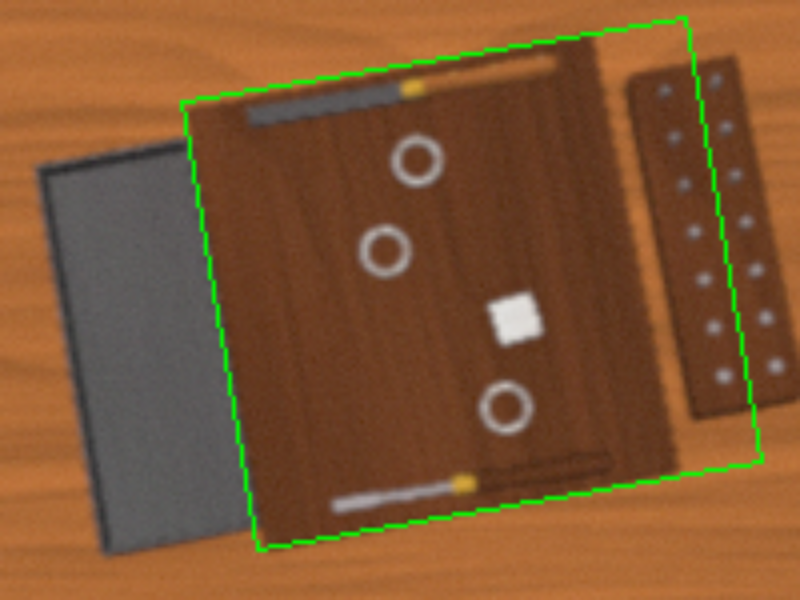

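Emit:
servo_tool:
  plan:
    - {"xyz":[-58.5,-38.7,0],"twist":[0,0,57.4],"jaw":1}
    - {"xyz":[-58.5,-38.7,0],"twist":[0,0,57.4],"jaw":1}
    - {"xyz":[-58.5,-38.7,0],"twist":[0,0,57.4],"jaw":1}
    - {"xyz":[-58.5,-38.7,0],"twist":[0,0,57.4],"jaw":1}
    - {"xyz":[-58.5,-38.7,0],"twist":[0,0,57.4],"jaw":1}
    - {"xyz":[-58.5,-38.7,0],"twist":[0,0,57.4],"jaw":1}
    - {"xyz":[-58.5,-38.7,0],"twist":[0,0,57.4],"jaw":1}
    - {"xyz":[-58.5,-38.7,0],"twist":[0,0,57.4],"jaw":1}
    - {"xyz":[-58.5,-38.7,0],"twist":[0,0,57.4],"jaw":1}
    - {"xyz":[-58.5,-38.7,0],"twist":[0,0,57.4],"jaw":1}
  newtons: 10

```text
time_s: 0.98
tool_pos: [0.4877, 0.2429, 0.4048]
tool_rot: [180.0, -0.0, 98.9]
force: [1.0, -0.5, -0.4]
grip_width: 0.0285
grasp_force: 0.0
```

Emit:
servo_tool:
  plan:
    - {"xyz":[-25.8,11.5,0],"jaw":1}
    - {"xyz":[-25.8,11.5,0],"jaw":1}
    - {"xyz":[-25.8,11.5,0],"jaw":1}
    - {"xyz":[-25.8,11.5,0],"jaw":1}
    - {"xyz":[-25.8,11.5,0],"jaw":1}
    - {"xyz":[-25.8,11.5,0],"jaw":1}
    - {"xyz":[-25.8,11.5,0],"jaw":1}
    - {"xyz":[-25.8,11.5,8],"jaw":1}
    - {"xyz":[-25.8,11.5,8],"jaw":1}
    - {"xyz":[-25.8,11.5,8],"jaw":1}

```text
validation failed for argument at $.pl...
```

```bash
python3 - <<'E'
from h import *
o=env.get_obs(); print(o["tool_pos"].round(4),o["tool_rot"].round(2),o["grip_width"])
c=env.read_camera("wrist"); cv2.imwrite("pics/w1.png",c["img"][:,:,::-1])
np.savez("w1.npz",**{k:np.array(v) for k,v in c.items()}); print(c["camera_matrix"])
E
```

```text
[0.4877 0.2429 0.4048] [ 1.800e+02 -1.000e-02  9.888e+01] 0.02852534814188466
[[371.64829954   0.         320.06501215]
 [  0.         371.64829954 233.92061783]
 [  0.           0.           1.        ]]
```

View pics/w1.png

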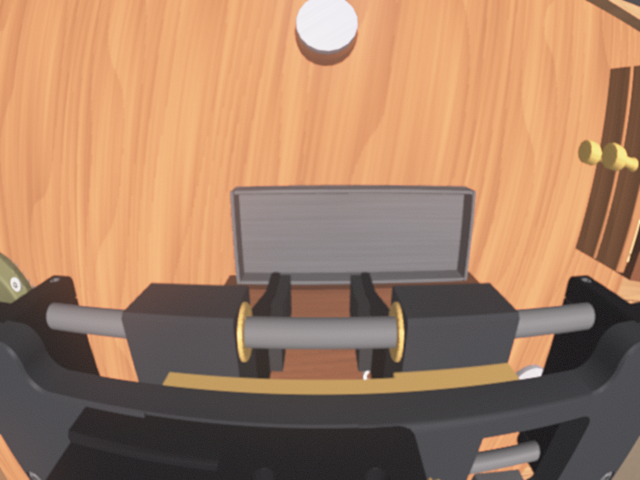

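The wrist view shows the tray at rows 187–283, columns 235–472. It is square with the tool, so the yaw is right. The move was refused because it had no twist, so I'm sending it again.

Emit:
servo_tool:
  plan:
    - {"xyz":[-25.8,11.5,0],"twist":[0,0,0],"jaw":1}
    - {"xyz":[-25.8,11.5,0],"twist":[0,0,0],"jaw":1}
    - {"xyz":[-25.8,11.5,0],"twist":[0,0,0],"jaw":1}
    - {"xyz":[-25.8,11.5,0],"twist":[0,0,0],"jaw":1}
    - {"xyz":[-25.8,11.5,0],"twist":[0,0,0],"jaw":1}
    - {"xyz":[-25.8,11.5,0],"twist":[0,0,0],"jaw":1}
    - {"xyz":[-25.8,11.5,0],"twist":[0,0,0],"jaw":1}
    - {"xyz":[-25.8,11.5,8],"twist":[0,0,0],"jaw":1}
    - {"xyz":[-25.8,11.5,8],"twist":[0,0,0],"jaw":1}
    - {"xyz":[-25.8,11.5,8],"twist":[0,0,0],"jaw":1}

```text
time_s: 1.87
tool_pos: [0.6378, 0.0077, 0.3163]
tool_rot: [-179.2, -0.0, 98.8]
force: [-1.4, 0.7, -1.7]
grip_width: 0.0007
grasp_force: 0.0
```

```bash
python3 - <<'E'
from h import *
o=env.get_obs(); print(o["time_s"],o["tool_pos"].round(4),o["tool_rot"].round(2),o["grip_width"])
c=env.read_camera("wrist"); cv2.imwrite("pics/w2.png",c["img"][:,:,::-1])
np.savez("w2.npz",**{k:np.array(v) for k,v in c.items()})
E
```

```text
1.8667 [0.6378 0.0077 0.3163] [-1.7918e+02 -5.0000e-02  9.8810e+01] 0.0007295105610761439
```

View pics/w2.png

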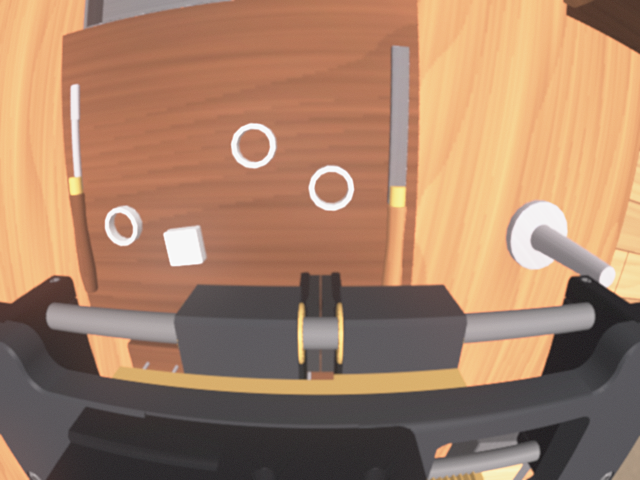

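The wrist view shows band A at (331,188), B at (254,146), C at (123,225), and the slug at (185,246). I'll turn these into board coordinates.

```bash
cat >> h.py <<'E'
a=np.radians(8.9); EX=np.array([np.cos(a),np.sin(a)]); EY=np.array([-np.sin(a),np.cos(a)])
def wray(c,px,z):
    K,R,t=c["camera_matrix"],c["R"],c["t"]; o=-R.T@t
    v=(np.array(px)-K[:2,2])/K[0,0]; r=np.linalg.norm(v); d=R.T@np.r_[v/r*np.sin(r),np.cos(r)]
    return o+d*(z-o[2])/d[2]
def bd(p): return np.round([p[:2]@EX,p[:2]@EY],4)
E
python3 - <<'E'
from h import *
c=np.load("w2.npz"); hsv=cv2.cvtColor(c["img"],cv2.COLOR_RGB2HSV)
g=((hsv[...,1]<60)&(hsv[...,2]>150)).astype(np.uint8); g[270:]=0; g[:,:90]=0; g[:,370:]=0;g[:60]=0
cs,_=cv2.findContours(g,cv2.RETR_EXTERNAL,cv2.CHAIN_APPROX_NONE)
for k in cs:
    if cv2.contourArea(k)>100:
        (u,v),r,_=cv2.fitEllipse(k); w=wray(c,(u,v),.048); print(round(u),round(v),np.round(r),w.round(4),"board",bd(w))
for n,p in dict(edgeL=(64,37),edgeR=(232,3),fileR=(389,180),fileL2=(391,60),burn=(81,190)).items(): w=wray(c,p,.045); print(n,bd(w))
o=env.get_obs(); print("tool",bd(o["tool_pos"]),o["tool_pos"][2])
E
```

```text
185 245 [42. 44.] [ 0.5347 -0.0131  0.048 ] board [ 0.5263 -0.0957]
123 225 [37. 39.] [ 0.4814 -0.0055  0.048 ] board [ 0.4747 -0.0799]
331 188 [44. 45.] [0.6342 0.0447 0.048 ] board [ 0.6335 -0.054 ]
253 145 [44. 45.] [0.5784 0.0655 0.048 ] board [ 0.5816 -0.0248]
edgeL [0.4216 0.076 ]
edgeR [0.566  0.0772]
fileR [ 0.6734 -0.0488]
fileL2 [0.6736 0.0337]
burn [ 0.4349 -0.0514]
tool [ 0.6325 -0.0906] 0.3202123379509319
```

Emit:
servo_tool:
  plan:
    - {"xyz":[0,0.1,4],"twist":[0,0,0],"jaw":1}
    - {"xyz":[0,0.1,7],"twist":[0,0,0],"jaw":1}
    - {"xyz":[0,0.1,8.5],"twist":[0,0,0],"jaw":1}
    - {"xyz":[0,0.1,9.2],"twist":[0,0,0],"jaw":1}
    - {"xyz":[0,0.1,9.2],"twist":[0,0,0],"jaw":1}
    - {"xyz":[0,0.1,9.2],"twist":[0,0,0],"jaw":1}
    - {"xyz":[0,0.1,9.2],"twist":[0,0,0],"jaw":1}

```text
time_s: 2.5
tool_pos: [0.6428, 0.0082, 0.2355]
tool_rot: [179.8, 0.0, 98.9]
force: [0.0, 0.5, 0.6]
grip_width: 0.0005
grasp_force: 0.0
```

```bash
cat > s.py <<'E'
from h import *
o=env.get_obs(); print(round(o["time_s"],2),"tool",bd(o["tool_pos"]),o["tool_pos"][2].round(4),"rot",o["tool_rot"].round(2),"F",o["force"].round(1))
E
python3 s.py
```

```text
2.5 tool [ 0.6363 -0.0914] 0.2355 rot [179.76   0.    98.92] F [0.  0.5 0.6]
```

Emit:
servo_tool:
  plan:
    - {"xyz":[0,-0.25,0.5],"twist":[0,0,0],"jaw":1}
    - {"xyz":[0,-0.25,0.8],"twist":[0,0,0],"jaw":1}
    - {"xyz":[0,-0.25,0.8],"twist":[0,0,0],"jaw":1}
    - {"xyz":[0,-0.25,0.8],"twist":[0,0,0],"jaw":1}
    - {"xyz":[0,-0.25,0.8],"twist":[0,0,0],"jaw":1}

```text
time_s: 2.92
tool_pos: [0.6392, 0.0076, 0.2249]
tool_rot: [180.0, -0.0, 98.9]
force: [0.7, 0.3, 0.2]
grip_width: 0.0006
grasp_force: 0.0
```

```bash
python3 s.py
```

```text
2.92 tool [ 0.6326 -0.0914] 0.2249 rot [179.99  -0.    98.89] F [0.7 0.3 0.2]
```

Emit:
servo_tool:
  plan:
    - {"xyz":[0.4,0.1,0],"twist":[0,0,0],"jaw":1}
    - {"xyz":[0.8,0.1,0],"twist":[0,0,0],"jaw":1}
    - {"xyz":[1.1,0.1,0],"twist":[0,0,0],"jaw":1}
    - {"xyz":[1.3,0.1,0],"twist":[0,0,0],"jaw":1}
    - {"xyz":[1.5,0.1,0],"twist":[0,0,0],"jaw":1}
    - {"xyz":[1.8,0.1,0],"twist":[0,0,0],"jaw":1}
    - {"xyz":[2.2,0.1,0],"twist":[0,0,0],"jaw":1}
    - {"xyz":[2.6,0.1,0],"twist":[0,0,0],"jaw":1}
    - {"xyz":[3.0,0.1,0],"twist":[0,0,0],"jaw":1}
    - {"xyz":[3.4,0.1,0],"twist":[0,0,0],"jaw":1}

```text
time_s: 3.75
tool_pos: [0.6348, 0.0419, 0.2248]
tool_rot: [180.0, -0.0, 98.9]
force: [-0.2, 0.1, 0.0]
grip_width: 0.0004
grasp_force: 0.2
```

Emit:
servo_tool:
  plan:
    - {"xyz":[0.4,0,0],"twist":[0,0,0],"jaw":1}
    - {"xyz":[0.9,0,0],"twist":[0,0,0],"jaw":1}
    - {"xyz":[1.4,0,0],"twist":[0,0,0],"jaw":1}
    - {"xyz":[1.9,0,0],"twist":[0,0,0],"jaw":1}
    - {"xyz":[2.4,0,0],"twist":[0,0,0],"jaw":1}
    - {"xyz":[2.9,0,0],"twist":[0,0,0],"jaw":1}
    - {"xyz":[3.4,0,0],"twist":[0,0,0],"jaw":1}
    - {"xyz":[3.9,0,0],"twist":[0,0,0],"jaw":1}
    - {"xyz":[4.4,0,0],"twist":[0,0,0],"jaw":1}
    - {"xyz":[4.9,0,0],"twist":[0,0,0],"jaw":1}

```text
time_s: 4.58
tool_pos: [0.6272, 0.0902, 0.2248]
tool_rot: [180.0, -0.0, 98.9]
force: [0.8, -0.7, -0.0]
grip_width: 0.0008
grasp_force: 0.2
```

```bash
python3 s.py; python3 - <<'E'
from h import *
c=env.read_camera("wrist"); cv2.imwrite("pics/w3.png",c["img"][:,:,::-1])
E
```

```text
4.58 tool [ 0.6336 -0.0079] 0.2248 rot [180.    -0.    98.89] F [ 0.8 -0.7 -0. ]
```

View pics/w3.png

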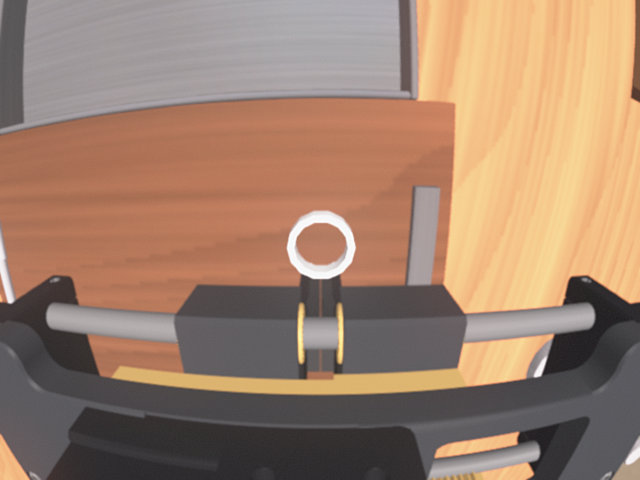

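Band A sits centred on the fingers at (321,245), and the lane to the tray edge (row ~100) is clear, so I'll continue.

Emit:
servo_tool:
  plan:
    - {"xyz":[0.5,0,0],"twist":[0,0,0],"jaw":1}
    - {"xyz":[1.0,0,0],"twist":[0,0,0],"jaw":1}
    - {"xyz":[1.5,0,0],"twist":[0,0,0],"jaw":1}
    - {"xyz":[2.0,0,0],"twist":[0,0,0],"jaw":1}
    - {"xyz":[2.5,0,0],"twist":[0,0,0],"jaw":1}
    - {"xyz":[3.0,0,0],"twist":[0,0,0],"jaw":1}
    - {"xyz":[3.5,0,0],"twist":[0,0,0],"jaw":1}
    - {"xyz":[4.0,0,0],"twist":[0,0,0],"jaw":1}
    - {"xyz":[4.5,0,0],"twist":[0,0,0],"jaw":1}
    - {"xyz":[5.0,0,0],"twist":[0,0,0],"jaw":1}

```text
time_s: 5.47
tool_pos: [0.6195, 0.1397, 0.2248]
tool_rot: [180.0, -0.0, 98.9]
force: [0.4, -0.5, -0.1]
grip_width: 0.0004
grasp_force: 0.1
```

Emit:
servo_tool:
  plan:
    - {"xyz":[0.5,0,0],"twist":[0,0,0],"jaw":1}
    - {"xyz":[1.0,0,0],"twist":[0,0,0],"jaw":1}
    - {"xyz":[1.5,0,0],"twist":[0,0,0],"jaw":1}
    - {"xyz":[2.0,0,0],"twist":[0,0,0],"jaw":1}
    - {"xyz":[2.5,0,0],"twist":[0,0,0],"jaw":1}
    - {"xyz":[3.0,0,0],"twist":[0,0,0],"jaw":1}
    - {"xyz":[3.5,0,0],"twist":[0,0,0],"jaw":1}
    - {"xyz":[4.0,0,0],"twist":[0,0,0],"jaw":1}
    - {"xyz":[4.3,0,0],"twist":[0,0,0],"jaw":1}
    - {"xyz":[4.3,0,0],"twist":[0,0,0],"jaw":1}

```text
time_s: 6.3
tool_pos: [0.6127, 0.1829, 0.2247]
tool_rot: [180.0, -0.0, 99.0]
force: [-0.0, 0.5, 0.8]
grip_width: 0.0008
grasp_force: 0.0
```

```bash
python3 s.py; python3 - <<'E'
from h import *
c=env.read_camera("wrist"); cv2.imwrite("pics/w4.png",c["img"][:,:,::-1])
E
```

```text
6.3 tool [0.6336 0.0859] 0.2247 rot [ 1.800e+02 -3.000e-02  9.898e+01] F [-0.   0.5  0.8]
```

View pics/w4.png

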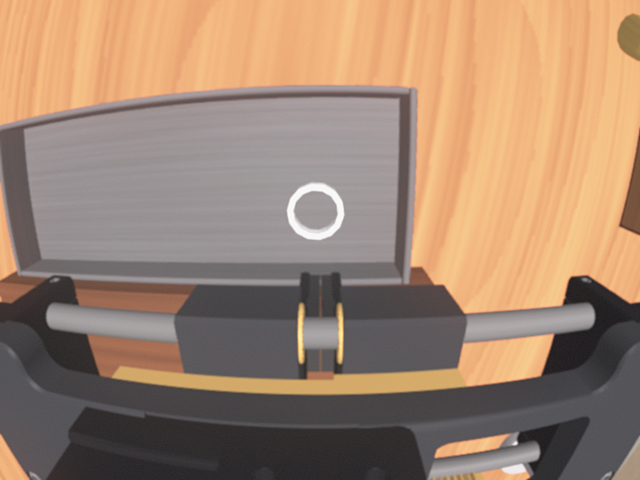

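Band A lies flat in the tray at (316,211). Next is band B: lift, go back, and lower behind it.

Emit:
servo_tool:
  plan:
    - {"xyz":[0,0,-4],"twist":[0,0,0],"jaw":1}
    - {"xyz":[-2,-1,-4.5],"twist":[0,0,0],"jaw":1}
    - {"xyz":[-5.5,-2.5,-4.5],"twist":[0,0,0],"jaw":1}
    - {"xyz":[-9,-4,-4.5],"twist":[0,0,0],"jaw":1}
    - {"xyz":[-12.5,-5.15,-4.5],"twist":[0,0,0],"jaw":1}
    - {"xyz":[-14.8,-5.15,-4.5],"twist":[0,0,0],"jaw":1}
    - {"xyz":[-14.8,-5.15,-4.5],"twist":[0,0,0],"jaw":1}
    - {"xyz":[-14.8,-5.15,-4.5],"twist":[0,0,0],"jaw":1}
    - {"xyz":[-14.8,-5.15,-3],"twist":[0,0,0],"jaw":1}
    - {"xyz":[-14.8,-5.15,-1.5],"twist":[0,0,0],"jaw":1}

```text
time_s: 7.18
tool_pos: [0.5856, 0.0288, 0.2404]
tool_rot: [179.8, -0.1, 99.0]
force: [-0.1, 1.6, -0.3]
grip_width: 0.0006
grasp_force: 0.0
```

Emit:
servo_tool:
  plan:
    - {"xyz":[0,0,0.8],"twist":[0,0,0],"jaw":1}
    - {"xyz":[0,0,1.3],"twist":[0,0,0],"jaw":1}
    - {"xyz":[0,0,1.4],"twist":[0,0,0],"jaw":1}
    - {"xyz":[0,0,1.4],"twist":[0,0,0],"jaw":1}
    - {"xyz":[0,0,1.4],"twist":[0,0,0],"jaw":1}

```text
time_s: 7.6
tool_pos: [0.5853, 0.0277, 0.2264]
tool_rot: [179.9, -0.0, 98.9]
force: [-0.3, 0.0, -0.1]
grip_width: -0.0
grasp_force: 0.0
```

```bash
python3 s.py
```

```text
7.6 tool [ 0.5825 -0.0631] 0.2264 rot [179.94  -0.    98.92] F [-0.3  0.  -0.1]
```

Emit:
servo_tool:
  plan:
    - {"xyz":[0.4,0,0],"twist":[0,0,0],"jaw":1}
    - {"xyz":[0.8,0,0],"twist":[0,0,0],"jaw":1}
    - {"xyz":[1.1,0,0],"twist":[0,0,0],"jaw":1}
    - {"xyz":[1.3,0,0],"twist":[0,0,0],"jaw":1}
    - {"xyz":[1.5,0,0],"twist":[0,0,0],"jaw":1}
    - {"xyz":[1.8,0,0],"twist":[0,0,0],"jaw":1}
    - {"xyz":[2.2,0,0],"twist":[0,0,0],"jaw":1}
    - {"xyz":[2.6,0,0],"twist":[0,0,0],"jaw":1}
    - {"xyz":[3.1,0,0],"twist":[0,0,0],"jaw":1}
    - {"xyz":[3.6,0,0],"twist":[0,0,0],"jaw":1}

```text
time_s: 8.43
tool_pos: [0.5793, 0.0635, 0.2258]
tool_rot: [180.0, -0.0, 98.9]
force: [0.7, -0.7, -0.1]
grip_width: 0.0008
grasp_force: 0.2
```

Emit:
servo_tool:
  plan:
    - {"xyz":[0.5,0,0],"twist":[0,0,0],"jaw":1}
    - {"xyz":[1.0,0,0],"twist":[0,0,0],"jaw":1}
    - {"xyz":[1.5,0,0],"twist":[0,0,0],"jaw":1}
    - {"xyz":[2.0,0,0],"twist":[0,0,0],"jaw":1}
    - {"xyz":[2.5,0,0],"twist":[0,0,0],"jaw":1}
    - {"xyz":[3.0,0,0],"twist":[0,0,0],"jaw":1}
    - {"xyz":[3.5,0,0],"twist":[0,0,0],"jaw":1}
    - {"xyz":[4.0,0,0],"twist":[0,0,0],"jaw":1}
    - {"xyz":[4.5,0,0],"twist":[0,0,0],"jaw":1}
    - {"xyz":[5.0,0,0],"twist":[0,0,0],"jaw":1}

```text
time_s: 9.27
tool_pos: [0.5716, 0.1129, 0.2258]
tool_rot: [180.0, -0.0, 98.9]
force: [1.7, 0.1, 0.2]
grip_width: 0.0004
grasp_force: 0.2
```

Emit:
servo_tool:
  plan:
    - {"xyz":[0.5,0,0],"twist":[0,0,0],"jaw":1}
    - {"xyz":[1.0,0,0],"twist":[0,0,0],"jaw":1}
    - {"xyz":[1.5,0,0],"twist":[0,0,0],"jaw":1}
    - {"xyz":[2.0,0,0],"twist":[0,0,0],"jaw":1}
    - {"xyz":[2.5,0,0],"twist":[0,0,0],"jaw":1}
    - {"xyz":[3.0,0,0],"twist":[0,0,0],"jaw":1}
    - {"xyz":[3.5,0,0],"twist":[0,0,0],"jaw":1}
    - {"xyz":[4.0,0,0],"twist":[0,0,0],"jaw":1}
    - {"xyz":[4.5,0,0],"twist":[0,0,0],"jaw":1}
    - {"xyz":[5.0,0,0],"twist":[0,0,0],"jaw":1}

```text
time_s: 10.1
tool_pos: [0.5638, 0.1624, 0.2257]
tool_rot: [180.0, -0.0, 98.9]
force: [-1.0, 0.6, 0.0]
grip_width: 0.0008
grasp_force: 0.0
```

Emit:
servo_tool:
  plan:
    - {"xyz":[0.5,0,0],"twist":[0,0,0],"jaw":1}
    - {"xyz":[1.0,0,0],"twist":[0,0,0],"jaw":1}
    - {"xyz":[1.3,0,0],"twist":[0,0,0],"jaw":1}
    - {"xyz":[1.3,0,0],"twist":[0,0,0],"jaw":1}

```text
time_s: 10.43
tool_pos: [0.5617, 0.1758, 0.2257]
tool_rot: [180.0, -0.0, 99.0]
force: [0.9, 0.1, -0.5]
grip_width: 0.001
grasp_force: 0.0
```

```bash
python3 s.py; python3 - <<'E'
from h import *
c=env.read_camera("wrist"); cv2.imwrite("pics/w5.png",c["img"][:,:,::-1])
E
```

```text
10.43 tool [0.5821 0.0867] 0.2257 rot [ 1.800e+02 -3.000e-02  9.897e+01] F [ 0.9  0.1 -0.5]
```

View pics/w5.png

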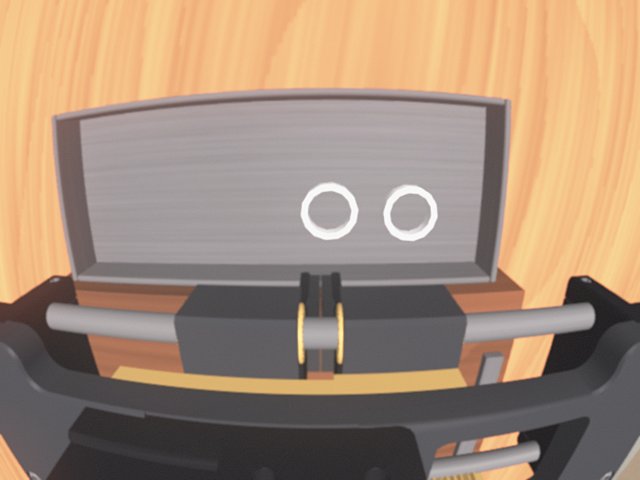

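Bands A and B both lie in the tray, at (410,213) and (329,211). Now band C.

Emit:
servo_tool:
  plan:
    - {"xyz":[0,0,-4],"twist":[0,0,0],"jaw":1}
    - {"xyz":[-2,-1,-5],"twist":[0,0,0],"jaw":1}
    - {"xyz":[-5,-3,-5],"twist":[0,0,0],"jaw":1}
    - {"xyz":[-8.5,-5,-5],"twist":[0,0,0],"jaw":1}
    - {"xyz":[-12,-7,-5],"twist":[0,0,0],"jaw":1}
    - {"xyz":[-15.5,-9,-5],"twist":[0,0,0],"jaw":1}
    - {"xyz":[-18.5,-10.5,-5],"twist":[0,0,0],"jaw":1}
    - {"xyz":[-20.6,-10.8,-5],"twist":[0,0,0],"jaw":1}
    - {"xyz":[-20.6,-10.8,-5],"twist":[0,0,0],"jaw":1}
    - {"xyz":[-20.6,-10.8,-5],"twist":[0,0,0],"jaw":1}

```text
time_s: 11.32
tool_pos: [0.4868, -0.0473, 0.2761]
tool_rot: [180.0, -0.0, 98.7]
force: [-0.3, 1.0, 0.5]
grip_width: 0.0008
grasp_force: 0.0
```

```bash
python3 s.py; python3 - <<'E'
from h import *
c=env.read_camera("wrist"); cv2.imwrite("pics/w6.png",c["img"][:,:,::-1])
E
```

```text
11.32 tool [ 0.4736 -0.122 ] 0.2761 rot [ 1.7995e+02 -2.0000e-02  9.8660e+01] F [-0.3  1.   0.5]
```

View pics/w6.png

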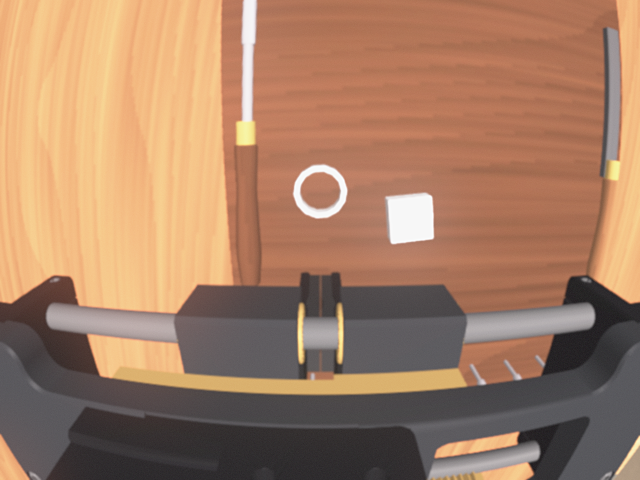

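Band C at (320,191) is centred ahead of the fingers. The burnisher and slug are clear on both sides. I'll lower and push.

Emit:
servo_tool:
  plan:
    - {"xyz":[0,0,2],"twist":[0,0,0],"jaw":1}
    - {"xyz":[0,0,3.5],"twist":[0,0,0],"jaw":1}
    - {"xyz":[0,0,4.5],"twist":[0,0,0],"jaw":1}
    - {"xyz":[0,0,5],"twist":[0,0,0],"jaw":1}
    - {"xyz":[0,0,5],"twist":[0,0,0],"jaw":1}
    - {"xyz":[0,0,5],"twist":[0,0,0],"jaw":1}

```text
time_s: 11.87
tool_pos: [0.4873, -0.0451, 0.2259]
tool_rot: [-180.0, 0.0, 98.9]
force: [0.1, 0.4, 0.5]
grip_width: 0.0005
grasp_force: 0.0
```

```bash
python3 s.py
```

```text
11.87 tool [ 0.4745 -0.12  ] 0.2259 rot [-1.800e+02  1.000e-02  9.894e+01] F [0.1 0.4 0.5]
```

Emit:
servo_tool:
  plan:
    - {"xyz":[0.4,0,0],"twist":[0,0,0],"jaw":1}
    - {"xyz":[0.8,0,0],"twist":[0,0,0],"jaw":1}
    - {"xyz":[1.1,0,0],"twist":[0,0,0],"jaw":1}
    - {"xyz":[1.3,0,0],"twist":[0,0,0],"jaw":1}
    - {"xyz":[1.5,0,0],"twist":[0,0,0],"jaw":1}
    - {"xyz":[1.8,0,0],"twist":[0,0,0],"jaw":1}
    - {"xyz":[2.2,0,0],"twist":[0,0,0],"jaw":1}
    - {"xyz":[2.6,0,0],"twist":[0,0,0],"jaw":1}
    - {"xyz":[3.1,0,0],"twist":[0,0,0],"jaw":1}
    - {"xyz":[3.6,0,0],"twist":[0,0,0],"jaw":1}

```text
time_s: 12.7
tool_pos: [0.4814, -0.0095, 0.2258]
tool_rot: [180.0, -0.0, 98.9]
force: [0.3, -0.4, 1.0]
grip_width: 0.0005
grasp_force: 0.2
```

Emit:
servo_tool:
  plan:
    - {"xyz":[0.5,0,0],"twist":[0,0,0],"jaw":1}
    - {"xyz":[1.0,0,0],"twist":[0,0,0],"jaw":1}
    - {"xyz":[1.5,0,0],"twist":[0,0,0],"jaw":1}
    - {"xyz":[2.0,0,0],"twist":[0,0,0],"jaw":1}
    - {"xyz":[2.5,0,0],"twist":[0,0,0],"jaw":1}
    - {"xyz":[3.0,0,0],"twist":[0,0,0],"jaw":1}
    - {"xyz":[3.5,0,0],"twist":[0,0,0],"jaw":1}
    - {"xyz":[4.0,0,0],"twist":[0,0,0],"jaw":1}
    - {"xyz":[4.5,0,0],"twist":[0,0,0],"jaw":1}
    - {"xyz":[5.0,0,0],"twist":[0,0,0],"jaw":1}

```text
time_s: 13.53
tool_pos: [0.4737, 0.0399, 0.2258]
tool_rot: [180.0, -0.0, 98.9]
force: [-0.1, -0.5, 1.0]
grip_width: 0.0005
grasp_force: 0.2
```

Emit:
servo_tool:
  plan:
    - {"xyz":[0.5,0,0],"twist":[0,0,0],"jaw":1}
    - {"xyz":[1.0,0,0],"twist":[0,0,0],"jaw":1}
    - {"xyz":[1.5,0,0],"twist":[0,0,0],"jaw":1}
    - {"xyz":[2.0,0,0],"twist":[0,0,0],"jaw":1}
    - {"xyz":[2.5,0,0],"twist":[0,0,0],"jaw":1}
    - {"xyz":[3.0,0,0],"twist":[0,0,0],"jaw":1}
    - {"xyz":[3.5,0,0],"twist":[0,0,0],"jaw":1}
    - {"xyz":[4.0,0,0],"twist":[0,0,0],"jaw":1}
    - {"xyz":[4.5,0,0],"twist":[0,0,0],"jaw":1}
    - {"xyz":[5.0,0,0],"twist":[0,0,0],"jaw":1}

```text
time_s: 14.37
tool_pos: [0.4659, 0.0893, 0.2258]
tool_rot: [180.0, -0.0, 98.9]
force: [0.1, -0.8, 0.5]
grip_width: 0.0007
grasp_force: 0.2
```

```bash
python3 s.py; python3 - <<'E'
from h import *
c=env.read_camera("wrist"); cv2.imwrite("pics/w7.png",c["img"][:,:,::-1])
E
```

```text
14.37 tool [0.4741 0.0161] 0.2258 rot [180.    -0.    98.89] F [ 0.1 -0.8  0.5]
```

View pics/w7.png

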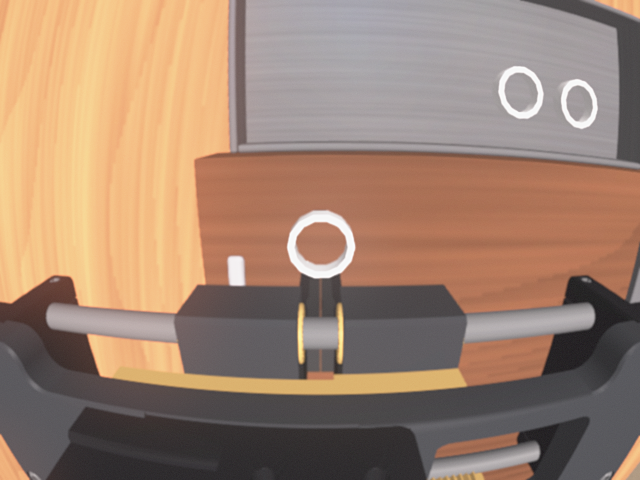

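Band C is still centred at (321,245), and the tray's near corner (column ~235) is well to its left. Finish the push, then lift clear.

Emit:
servo_tool:
  plan:
    - {"xyz":[0.5,0,0],"twist":[0,0,0],"jaw":1}
    - {"xyz":[1.0,0,0],"twist":[0,0,0],"jaw":1}
    - {"xyz":[1.5,0,0],"twist":[0,0,0],"jaw":1}
    - {"xyz":[2.0,0,0],"twist":[0,0,0],"jaw":1}
    - {"xyz":[2.5,0,0],"twist":[0,0,0],"jaw":1}
    - {"xyz":[3.0,0,0],"twist":[0,0,0],"jaw":1}
    - {"xyz":[3.5,0,0],"twist":[0,0,0],"jaw":1}
    - {"xyz":[4.0,0,0],"twist":[0,0,0],"jaw":1}
    - {"xyz":[4.5,0,0],"twist":[0,0,0],"jaw":1}
    - {"xyz":[5.0,0,0],"twist":[0,0,0],"jaw":1}

```text
time_s: 15.25
tool_pos: [0.4582, 0.1387, 0.2258]
tool_rot: [180.0, -0.0, 98.9]
force: [0.1, 1.0, 0.6]
grip_width: 0.0007
grasp_force: 0.0
```

Emit:
servo_tool:
  plan:
    - {"xyz":[0.5,0,0],"twist":[0,0,0],"jaw":1}
    - {"xyz":[1.0,0,0],"twist":[0,0,0],"jaw":1}
    - {"xyz":[1.5,0,0],"twist":[0,0,0],"jaw":1}
    - {"xyz":[2.0,0,0],"twist":[0,0,0],"jaw":1}
    - {"xyz":[2.0,0,0],"twist":[0,0,0],"jaw":1}
    - {"xyz":[2.0,0,0],"twist":[0,0,0],"jaw":1}
    - {"xyz":[2.0,0,-3],"twist":[0,0,0],"jaw":1}
    - {"xyz":[2.0,0,-7],"twist":[0,0,0],"jaw":1}
    - {"xyz":[2.0,0,-10],"twist":[0,0,0],"jaw":1}
    - {"xyz":[2.0,0,-10],"twist":[0,0,0],"jaw":1}

```text
time_s: 16.08
tool_pos: [0.4575, 0.1581, 0.3321]
tool_rot: [179.4, -0.2, 98.8]
force: [1.1, 1.0, 0.5]
grip_width: 0.0001
grasp_force: 0.0
```

```bash
python3 s.py; python3 - <<'E'
from h import *
c=env.read_camera("wrist"); cv2.imwrite("pics/w8.png",c["img"][:,:,::-1])
E
```

```text
16.08 tool [0.4765 0.0854] 0.3321 rot [179.39  -0.23  98.84] F [1.1 1.  0.5]
```

View pics/w8.png

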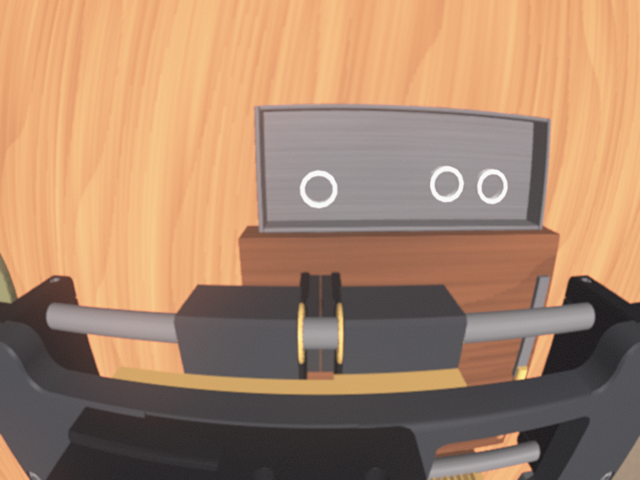

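All three bands lie in the tray, at (318,189), (447,184) and (492,186). The gripper is raised clear, so I'll hand in.

```bash
python3 -c "
from cell import env
print(env.sign_off())"
```

```text
the job is handed in; nothing more can be done
None
```

All three bands were pushed over the board's edge and lie flat in the tray in the last picture; the slug, file and burnisher lanes stayed clear, and the job was handed in at about 16 s, though sign-off returned no verdict.

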